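# Find the rattling sample case and present it

## Task

One of the three sealed sample cases still has a loose ball in it. Lift each case clear of the worktop, one at a time, and give it a brisk lengthwise shake, first the red-lidded, then the yellow-lidded, then the blue-lidded, standing the quiet ones upright on the bare worktop off the mat. Then present the case that rattles: finish while holding it still and upright in the gripper, its bottom at least 10 cm above the middle of the green-edged mat, without knocking the things standing about.

Things in the scene. Friction and masses are not known exactly. Their poses are not given: they have to be found in the camera images.
- case_red_mid (a point): Centre, 38 mm above the underside, of a sealed sample case with aluminium-coloured body and red lid: 100 mm long (its x), 60 mm wide (its y), 76 mm tall (the lid, as wide as the body, is the top 14 mm), 0.75 to 0.92 kg. It stands in a row of three across the robot's front, each lengthwise ahead within 0.45 rad, 35 mm or more of bare worktop beside its middle.
- case_yellow_mid (a point): Same for the case with the yellow lid. Exactly one of the three cases, by chance any, holds an unseen loose ball (named ball in the rules, place not given; 28 mm, 0.2 kg). Shaken lengthwise it runs 64 mm from end to end, knocks, and stays at the end where the shake stopped, which shifts the moment on the wrist by about 0.1 N m. The other two are packed tight.
- case_blue_mid (a point): Same for the case with the blue lid. The packing in the two quiet cases weighs as much as the ball, and the cases' own masses differ, so weight does not tell which holds the ball. Red, yellow and blue stand in the row in any order. A grip of 30 to 40 N across the sides holds a case well.
- mat_center (a point): Centre of the top of a flat square rubber mat with a green edge and a small green cross in its middle, 100 x 100 x 3 mm, fixed on the worktop beyond the row of cases.
- vial_1_mid (a point): Small sample vial with a black cap, 27 mm across, 68 mm tall, standing left of the mat; its centre. A bystander. Left of the vials and of the row of cases stands a computer tower 0.4 m tall, fixed: a hand coming from the left must pass in front of it.
- vial_2_mid (a point): Another sample vial like it, close by; its centre. A bystander.
- timer: White countdown timer with a red button lying on its back, 68 x 68 x 21 mm, right of the mat; origin under its centre. A bystander.
- mouse_black: Black computer mouse, 62 x 112 x 41 mm, at the front right; origin under its centre. A bystander.

How it is judged (in metres and radians):
On the way, in this order (a step that is already met when the one before it is completed fails the run):
1. the red-lidded case is shaken, gripped and clear of the worktop, so that the ball, if it is in it, runs from the middle towards an end (height (world z) of case_red_mid above 0.06 m and linear speed of case_red above 0.12 m/s and contact force between the fingers and case_red above 2 N and (distance between case_red_mid and ball_center above 0.045 m or x of ball_center in the frame of case_red above 0.015 m or x of ball_center in the frame of case_red below -0.015 m)), for 0.06 s.
2. the yellow-lidded case is shaken, gripped and clear of the worktop, so that the ball, if it is in it, runs from the middle towards an end (height (world z) of case_yellow_mid above 0.06 m and linear speed of case_yellow above 0.12 m/s and contact force between the fingers and case_yellow above 2 N and (distance between case_yellow_mid and ball_center above 0.045 m or x of ball_center in the frame of case_yellow above 0.015 m or x of ball_center in the frame of case_yellow below -0.015 m)), for 0.06 s.
3. the blue-lidded case is shaken, gripped and clear of the worktop, so that the ball, if it is in it, runs from the middle towards an end (height (world z) of case_blue_mid above 0.06 m and linear speed of case_blue above 0.12 m/s and contact force between the fingers and case_blue above 2 N and (distance between case_blue_mid and ball_center above 0.045 m or x of ball_center in the frame of case_blue above 0.015 m or x of ball_center in the frame of case_blue below -0.015 m)), for 0.06 s.
At the end, for the whole second after the job is handed in: The case with the ball is held in the fingers within 40 mm of above the mat's centre, its own centre 0.13 to 0.35 m up, upright within 0.25 rad, still. The others stand upright on the worktop, let go, at rest, over 80 mm from the mat's centre (((distance between case_red_mid and ball_center below 0.045 m and height (world z) of case_red_mid between 0.13 and 0.35 m and horizontal distance between case_red_mid and mat_center below 0.04 m and angle between case_red_mid's own z axis and vertical below 0.25 rad and linear speed of case_red below 0.05 m/s and contact force between the fingers and case_red above 2 N) or (not (distance between case_red_mid and ball_center below 0.045 m) and height (world z) of case_red_mid below 0.044 m and angle between case_red_mid's own z axis and vertical below 0.1 rad and horizontal distance between case_red_mid and mat_center above 0.08 m and linear speed of case_red below 0.02 m/s and contact force between the fingers and case_red below 0.5 N)) and ((distance between case_yellow_mid and ball_center below 0.045 m and height (world z) of case_yellow_mid between 0.13 and 0.35 m and horizontal distance between case_yellow_mid and mat_center below 0.04 m and angle between case_yellow_mid's own z axis and vertical below 0.25 rad and linear speed of case_yellow below 0.05 m/s and contact force between the fingers and case_yellow above 2 N) or (not (distance between case_yellow_mid and ball_center below 0.045 m) and height (world z) of case_yellow_mid below 0.044 m and angle between case_yellow_mid's own z axis and vertical below 0.1 rad and horizontal distance between case_yellow_mid and mat_center above 0.08 m and linear speed of case_yellow below 0.02 m/s and contact force between the fingers and case_yellow below 0.5 N)) and ((distance between case_blue_mid and ball_center below 0.045 m and height (world z) of case_blue_mid between 0.13 and 0.35 m and horizontal distance between case_blue_mid and mat_center below 0.04 m and angle between case_blue_mid's own z axis and vertical below 0.25 rad and linear speed of case_blue below 0.05 m/s and contact force between the fingers and case_blue above 2 N) or (not (distance between case_blue_mid and ball_center below 0.045 m) and height (world z) of case_blue_mid below 0.044 m and angle between case_blue_mid's own z axis and vertical below 0.1 rad and horizontal distance between case_blue_mid and mat_center above 0.08 m and linear speed of case_blue below 0.02 m/s and contact force between the fingers and case_blue below 0.5 N))); the arm keeps its last pose, push and grip.
It fails at once if a vial is pushed more than 30 mm (distance of vial_1_mid from where it was at the start of the episode above 0.03 m).
It fails at once if a vial is pushed more than 30 mm (distance of vial_2_mid from where it was at the start of the episode above 0.03 m).
It fails at once if the timer is pushed more than 30 mm (distance of timer from where it was at the start of the episode above 0.03 m).
It fails at once if the mouse is pushed more than 30 mm (distance of mouse_black from where it was at the start of the episode above 0.03 m).
It also fails if it takes over 72 s, if anything falls off the work surface, if the arm or the gripper's body presses on something with over 40 N, if the wrist force passes 120 N, or if a joint passes its speed limit or range.

## Robot

A 6-joint arm with a two-finger parallel gripper is mounted at the origin on a cart in front of the work surface, level with it; the furniture and walls round the work are solid. World frame = base frame: x ahead of the robot, y to its left, z up, the work surface at z = 0. Lengths are in mm, angles in rad, forces in N, time in s.
With the tool pointing down it reaches from about 425 to 1125 mm from the base axis. Payload 14.9 kg.
Tool frame: the origin (TCP) lies at the centre of the arm's flange, where the gripper is bolted on; the fingertips stand 191 mm ahead of it and the grasp point (between the pads) lies bot.hold_point_z ahead of it (bot.hold_point_z is the distance from the TCP to the grasp point, in mm); z points along the fingers, y is the line along which they close (so a half turn about z gives the same grasp; the last joint's range is limited). The gripper opens to 91 mm and grips with 3 to 60 N. Pads are 32 mm wide; open, the fingers measure 118 mm over their backs; the gripper's body (76 mm by 178 mm) begins 60 mm behind the grasp point.
Start: joints at [1.169, 0.379, 1.734, -0, 1.028, -0.033], TCP at [252.356, 652.944, 404.732] pointing down, gripper open.
Joint ranges: [-2.77, 2.77], [-0.74, 2.19], [0, 2.66], [-1.06, 4.2], [0.31, 2.87], [-3.08, 3.08]. Speed limits (rad/s): [1.89, 1.89, 2.39, 3.14, 3.14, 3.14].

## Interface

Orientations are given as a unit quaternion [x, y, z, w].
In Python, from rig import status, vision, bot gives the robot as it stands.
- The arm moves only by the shell command python3 -m creep 'ROWS' [FORCE]. ROWS is JSON, a list of rows, each a list of 3 entries, a list of its own where there are three numbers: the shift along the tool's x, y, z in mm, then the turn about the tool's z in degrees, then the finger opening in mm, from 0 to 91.2. In form: [[[tx, ty, tz], spin, fingers], ...]. A call has 1 to 5 rows; each row is the pose to reach, as a shift and turn from the pose commanded when the call began, along the tool's axes at that moment; what a row does not reach only later rows make up. A row lasts 1/10 s, in which the tool goes at most 50 mm and 8.59 degrees, less where a joint would pass 70% of its speed; a pose out of reach is approached as far as the arm can. A call with a gripper value outside its range is refused whole. The fingers move at their own pace and stop on an object; FORCE is the grip in N (left out, the last holds). Time passes only in rows, so rows that repeat a pose let the fingers close. It gives the time, the measured TCP pose, the force, the opening and the grip force at its end, in the units of the state.
- status.read_state(): the state, without advancing time (a new reading comes with each control period).
- vision.capture(name): name is "side" or "top"; returns a dict with "img" (480x640x3 uint8, red, green, blue), "camera_matrix" (3x3 intrinsics, pixels), "extrinsics" (4x4, takes a point from camera to world coordinates). Camera axes: x right, y down, z forward; pixel columns grow to the right and rows downward; lengths in mm; the calibration is good to about 2 mm. A picture is of the moment at which its call begins. There is no depth.
- bot.hand_in(): hands the job in; it is judged then, once.
The state is a dict: "time": time; "joint_pos": joint angles; "joint_vel": joint speeds; "joint_efforts": joint torques, N m; "ee_pos": TCP position; "ee_rot": TCP orientation; "contact_force": force on the tool from outside, world axes, zero at the start; "torque": the same for the moment, N m; "gripper_width": finger opening in mm; "grip_force": force on a finger pad.
Only numpy, scipy, OpenCV 4.12 (cv2) and the standard library are available. Lean on these libraries where they do the work, as an engineer would, in place of code of your own. Each camera call takes 0.05 s, during which the arm holds its last target. There are 200 camera calls.

## Working session

There is one attempt and no reset: what is moved stays moved. The work goes in short steps, Python scripts to look and compute and a shell command to move; the robot and the scene stay as the last step left them, time stands still between calls to the robot, and variables do not carry over. Pictures are saved under pics/ and viewed, at most 10 in all, crops included, and the job is handed in when it is done.

```bash
ls; mkdir -p pics
python3 - <<'E'
from rig import status, vision, bot
import cv2,json
print(status.read_state(), bot.hold_point_z)
for n in("top","side"):
    c=vision.capture(n); cv2.imwrite(f"pics/{n}0.png",c["img"][:,:,::-1]); print(n,c["camera_matrix"],c["extrinsics"])
E
```

```text
pics
{'time': 0.0, 'joint_pos': array([ 1.16868843e+00,  3.79397214e-01,  1.73477992e+00,  7.64988136e-06,
        1.02845768e+00, -3.33189753e-02]), 'joint_vel': array([0.00040762, 0.00059049, 0.0004895 , 0.00126818, 0.00020518,
       0.0001795 ]), 'joint_efforts': array([-1.82995031e-03, -7.63704658e+01, -4.34378242e+01,  6.50989381e-02,
        4.24588937e-02, -1.20479026e-04]), 'ee_pos': array([252.28456409, 652.75716611, 404.09650118]), 'ee_rot': array([ 1.83353211e-01,  9.83046961e-01, -5.08072273e-04, -1.15749844e-04]), 'contact_force': array([-0.07733598,  0.36720828, -0.69685379]), 'torque': array([ 0.01495833, -0.01207723, -0.00660611]), 'grip_force': 0.0, 'gripper_width': 90.94763172771418} 172.0
top [[451.6203857    0.         313.66296385]
 [  0.         451.6203857  236.10450852]
 [  0.           0.           1.        ]] [[-1.43346320e-02 -9.77100544e-01  2.12294712e-01  3.68529759e+02]
 [-9.99897171e-01  1.40941140e-02 -2.64628141e-03 -1.39534998e+02]
 [-4.06422879e-04 -2.12310816e-01 -9.77202104e-01  8.72178284e+02]
 [ 0.00000000e+00  0.00000000e+00  0.00000000e+00  1.00000000e+00]]
side [[532.37256994   0.         328.10565779]
 [  0.         532.37256994 233.21396706]
 [  0.           0.           1.        ]] [[-7.12261379e-01 -6.04447607e-01  3.56828836e-01  1.82245746e+02]
 [-7.01871585e-01  6.07710166e-01 -3.71570494e-01  2.33634853e+02]
 [ 7.74638504e-03 -5.15103333e-01 -8.57093081e-01  9.39494560e+02]
 [ 0.00000000e+00  0.00000000e+00  0.00000000e+00  1.00000000e+00]]
```

View pics/top0.png

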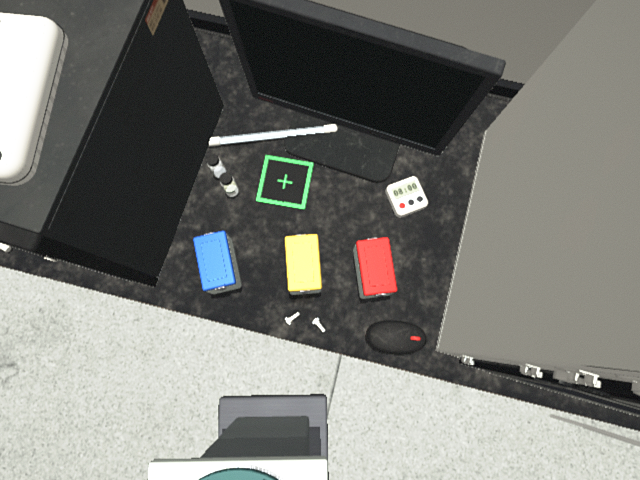

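View pics/side0.png

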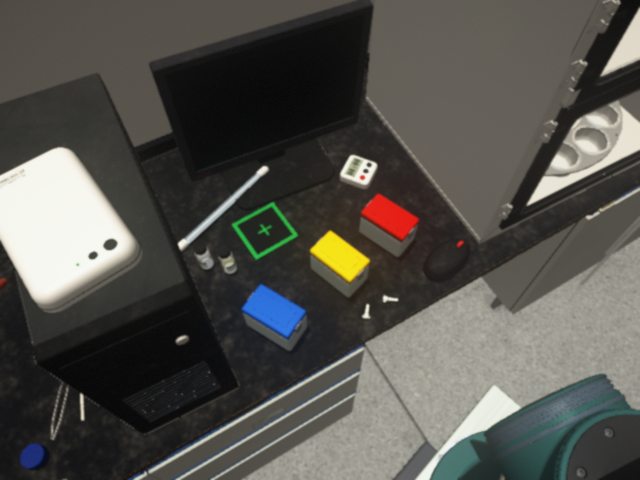

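The top view shows blue (215,260), yellow (303,263) and red (376,266) from left to right. The mat is at (285,181), the vials at (217,168) and (229,185), the timer at (407,196) and the mouse at (396,337). There is a monitor behind, the tower on the left and a cabinet on the right. Next I'll measure.

```bash
cat > h.py <<'E'
from rig import status, vision
import cv2,numpy as np
def ray(c,uv,z):
    K,E=c["camera_matrix"],c["extrinsics"]
    d=E[:3,:3]@np.linalg.inv(K)@[uv[0],uv[1],1]; o=E[:3,3]
    return (o+d*(z-o[2])/d[2])[:2]
R={'red':[(0,150,90),(6,255,255)],'yellow':[(22,150,90),(34,255,255)],'blue':[(100,140,80),(120,255,255)],'mat':[(55,120,90),(85,255,255)]}
def find(n,zs={},names=R):
    c=vision.capture(n); h=cv2.cvtColor(c["img"],cv2.COLOR_RGB2HSV)
    for k in names:
        m=cv2.morphologyEx(cv2.inRange(h,*map(np.array,R[k])),cv2.MORPH_CLOSE,np.ones((3,3)))
        cs,_=cv2.findContours(m,cv2.RETR_EXTERNAL,cv2.CHAIN_APPROX_NONE)
        q=[x for x in cs if cv2.contourArea(x)>300]
        z=zs.get(k,3 if k=='mat' else 76)
        for x in q:
            w=np.array([ray(c,p[0],z) for p in x],np.float32)
            (cx,cy),(a,b),_=cv2.minAreaRect(w); B=cv2.boxPoints(cv2.minAreaRect(w))
            e=max([B[1]-B[0],B[2]-B[1]],key=np.linalg.norm); e=e*np.sign(e[0])
            print(n,k,'xy',round(cx,1),round(cy,1),'size',round(a),round(b),'yaw',round(float(np.arctan2(e[1],e[0])),3), 'px',cv2.minAreaRect(x)[0])
    return c
E
python3 - <<'E'
from h import *
c=find("top");d=find("side")
for p,z in(((217,160),68),((228,178),68),((407,196),21),((396,330),30)):print(ray(c,p,z))
for p in((157,285),(224,105),(440,350)): print(ray(c,p,0))
from scipy.spatial.transform import Rotation as Q
s=status.read_state();print(Q.from_quat(s["ee_rot"]).as_matrix().round(3))
E
```

```text
top red xy 486.4 -251.9 size 100 60 yaw 0.105 px (376.2456359863281, 265.90802001953125)
top blue xy 500.9 37.4 size 100 60 yaw 0.218 px (213.61538696289062, 260.0769348144531)
side red xy 485.2 -251.7 size 102 65 yaw 0.107 px (389.35589599609375, 216.22647094726562)
side yellow xy 493.8 -121.2 size 102 64 yaw 0.068 px (339.0353088378906, 255.60409545898438)
side blue xy 584.6 452.8 size 34 32 yaw 0.779 px (31.5, 455.5)
side blue xy 500.1 37.5 size 102 62 yaw 0.218 px (273.45587158203125, 310.0735168457031)
side mat xy 671.6 -86.2 size 102 102 yaw -0.194 px (264.3692321777344, 229.64617919921875)
[693.17675164  39.00586813]
[657.01277592  17.26890055]
[ 631.49442077 -326.52146407]
[ 373.91739744 -289.60736873]
[465.75534931 161.99310419]
[843.72407473  43.17035045]
[ 336.2664442  -375.42314246]
[[-0.933  0.36  -0.   ]
 [ 0.36   0.933 -0.001]
 [ 0.    -0.001 -1.   ]]
```

```bash
cat >> h.py <<'E'
def plan(*wps,start=None):
    """wps: (x,y,z TCP, case yaw); prints per leg the shift in tool axes and the spin in degrees"""
    from scipy.spatial.transform import Rotation as Q
    s=status.read_state(); M=Q.from_quat(s["ee_rot"]).as_matrix()
    p=s["ee_pos"]; a=np.arctan2(M[1,0],M[0,0])
    for x,y,z,yaw in wps:
        d=np.array([x,y,z])-p
        t=[np.cos(a)*d[0]+np.sin(a)*d[1], np.sin(a)*d[0]-np.cos(a)*d[1], -d[2]]
        na=np.pi+yaw; sp=-np.degrees((na-a+np.pi)%(2*np.pi)-np.pi)
        print('shift',np.round(t,1),'spin',round(sp,2),'len',round(np.linalg.norm(t)))
        p=np.array([x,y,z],float); a=na
E
python3 - <<'E'
from h import *
plan((325,290,425,0.105),(405,130,425,.105),(486,-252,330,.105),(486,-252,214,.105))
c=vision.capture("top")
for p in((250,95),(345,122),(440,150)): print([ray(c,p,z).round() for z in(0,100,200)])
h=cv2.cvtColor(c["img"],cv2.COLOR_RGB2HSV);print(h[263,303])
R['yellow'][0]=(15,120,80);R['yellow'][1]=(40,255,255); R['mat'][0]=(50,100,60); find("top",names=['yellow','mat'])
E
```

```text
shift [-198.6 -312.2  -20.6] spin -27.15 len 371
shift [ -62.8 -167.5   -0. ] spin -0.0 len 179
shift [ -40.5 -388.4   95. ] spin -0.0 len 402
shift [ -0.   0. 116.] spin -0.0 len 116
[array([866., -11.]), array([809., -26.]), array([752., -41.])]
[array([ 801., -211.]), array([ 752., -203.]), array([ 702., -195.])]
[array([ 736., -405.]), array([ 694., -374.]), array([ 652., -344.])]
[ 30  83 255]
top mat xy 671.4 -84.4 size 102 103 yaw -0.192 px (284.2950439453125, 181.68878173828125)
```

Run:
```python
from h import *
plan((289,471,415,0.105),(325,290,425,.105),(405,130,425,.105),(445,-60,380,.105),(486,-252,330,.105))
```

```text
shift [ -99.8 -156.4  -10.5] spin -27.15 len 186
shift [ -16.8 -183.8  -10. ] spin -0.0 len 185
shift [ -62.8 -167.5   -0. ] spin -0.0 len 179
shift [ -19.9 -193.1   45. ] spin -0.0 len 199
shift [ -20.7 -195.2   50. ] spin -0.0 len 203
```

```bash
python3 -m creep '[[[-25,-39,-3],-7,91],[[-50,-78,-6],-14,91],[[-75,-117,-8],-21,91],[[-100,-156,-10],-27.15,91],[[-100,-156,-10],-27.15,91]]' 35
python3 -m creep '[[[-4,-46,-3],0,91],[[-8,-92,-5],0,91],[[-12,-138,-8],0,91],[[-17,-184,-10],0,91],[[-17,-184,-10],0,91]]'
python3 - <<'E'
from h import *
plan((405,130,425,.105),(445,-60,380,.105),(486,-252,330,.105))
E
```

```text
time: 0.8
ee_pos: [289.7, 467.6, 414.7]
ee_rot: [-0.054, 0.999, -0.001, -0.0]
contact_force: [0.6, -0.0, 0.8]
gripper_width: 90.8
grip_force: 0.0
time: 1.3
ee_pos: [326.0, 287.1, 424.9]
ee_rot: [-0.051, 0.999, -0.0, 0.0]
contact_force: [1.0, -0.2, 0.6]
gripper_width: 91.0
grip_force: 0.0
shift [-6.270e+01 -1.643e+02 -1.000e-01] spin -0.22 len 176
shift [ -19.9 -193.1   45. ] spin -0.0 len 199
shift [ -20.7 -195.2   50. ] spin -0.0 len 203
```

```bash
python3 -m creep '[[[-16,-42,0],0,91],[[-32,-84,0],0,91],[[-48,-126,0],0,91],[[-63,-168,0],0,91],[[-63,-168,0],0,91]]'
python3 -m creep '[[[-5,-48,11],0,91],[[-10,-96,22],0,91],[[-15,-144,33],0,91],[[-20,-193,45],0,91],[[-20,-193,45],0,91]]'
python3 -m creep '[[[-5,-48,12],0,91],[[-10,-96,25],0,91],[[-15,-144,37],0,91],[[-21,-194,50],0,91],[[-21,-194,50],0,91]]'
python3 -m creep '[[[0,0,0],0,91],[[0,0,0],0,91]]'
python3 - <<'E'
from h import *
plan((486,-252,330,.105),(486,-252,214,.105))
R['yellow']=[(22,60,120),(36,255,255)]
find("top",names=['yellow','blue','mat'])
E
```

```text
time: 1.8
ee_pos: [407.8, 127.0, 425.1]
ee_rot: [-0.05, 0.999, -0.0, 0.001]
contact_force: [-0.1, 0.8, 0.1]
gripper_width: 91.1
grip_force: 0.0
time: 2.3
ee_pos: [447.0, -63.3, 378.8]
ee_rot: [-0.05, 0.999, -0.0, -0.0]
contact_force: [0.3, -0.3, -0.2]
gripper_width: 90.9
grip_force: 0.0
time: 2.8
ee_pos: [488.9, -253.6, 328.6]
ee_rot: [-0.051, 0.999, -0.0, -0.0]
contact_force: [-0.6, 0.4, 0.9]
gripper_width: 90.8
grip_force: 0.0
time: 3.0
ee_pos: [487.6, -249.4, 329.9]
ee_rot: [-0.053, 0.999, 0.0, -0.0]
contact_force: [0.2, 0.8, -0.6]
gripper_width: 91.2
grip_force: 0.0
shift [ 1.8 -2.5 -0.1] spin 0.05 len 3
shift [ -0.   0. 116.] spin -0.0 len 116
top yellow xy 496.1 -121.2 size 99 61 yaw 0.063 px (302.48333740234375, 261.57720947265625)
top blue xy 501.1 37.4 size 100 60 yaw 0.222 px (213.61538696289062, 260.0769348144531)
```

```bash
python3 -m creep '[[[2,-2.5,20],0,91],[[2,-2.5,50],0,91],[[2,-2.5,80],0,91],[[2,-2.5,105],0,91],[[2,-2.5,116],0,91]]' 35
python3 -m creep '[[[0,0,0],0,91],[[0,0,0],0,91],[[0,0,0],0,50],[[0,0,0],0,50],[[0,0,0],0,50]]' 35
python3 -m creep '[[[0,0,0],0,50],[[0,0,0],0,50],[[0,0,0],0,50],[[0,0,0],0,50],[[0,0,0],0,50]]' 35
```

```text
time: 3.55
ee_pos: [485.2, -252.0, 212.4]
ee_rot: [-0.053, 0.999, 0.001, -0.001]
contact_force: [-0.2, -0.5, 0.1]
gripper_width: 91.0
grip_force: 0.0
time: 4.05
ee_pos: [485.7, -253.7, 214.5]
ee_rot: [-0.052, 0.999, -0.0, 0.001]
contact_force: [0.3, -0.8, 0.0]
gripper_width: 69.9
grip_force: 0.0
time: 4.55
ee_pos: [485.6, -253.6, 214.0]
ee_rot: [-0.053, 0.999, -0.0, 0.0]
contact_force: [-1.0, 2.1, 7.4]
gripper_width: 60.1
grip_force: 35.0
```

```bash
cat > t.py <<'E'
from h import *
from scipy.spatial.transform import Rotation as Q
T=[];F=[]
for i in range(4):
    s=status.read_state(); M=Q.from_quat(s["ee_rot"]).as_matrix(); T.append(M.T@s["torque"]); F.append(s["contact_force"][2]); vision.capture("top")
print('tool torque',np.mean(T,0).round(3),np.std(T,0).round(3),'Fz',np.mean(F).round(2))
E
python3 -m creep '[[[0,0,-15],0,50],[[0,0,-40],0,50],[[0,0,-65],0,50],[[0,0,-80],0,50],[[0,0,-80],0,50]]' 40
python3 -m creep '[[[0,0,0],0,50],[[0,0,0],0,50],[[0,0,0],0,50],[[0,0,0],0,50]]' 40; python3 t.py
python3 -m creep '[[[50,0,0],0,50],[[50,0,0],0,50],[[50,0,0],0,50],[[50,0,0],0,50],[[50,0,0],0,50]]' 40; python3 t.py
python3 -m creep '[[[-50,0,0],0,50],[[-100,0,0],0,50],[[-100,0,0],0,50],[[-100,0,0],0,50],[[-100,0,0],0,50]]' 40; python3 t.py
python3 -m creep '[[[50,0,0],0,50],[[100,0,0],0,50],[[100,0,0],0,50],[[100,0,0],0,50],[[100,0,0],0,50]]' 40; python3 t.py
```

```text
time: 5.05
ee_pos: [485.8, -253.8, 295.7]
ee_rot: [-0.052, 0.999, -0.001, 0.001]
contact_force: [0.0, 0.6, -8.4]
gripper_width: 59.7
grip_force: 40.0
time: 5.45
ee_pos: [485.3, -253.4, 292.9]
ee_rot: [-0.053, 0.999, 0.0, -0.001]
contact_force: [-0.5, 0.3, -8.2]
gripper_width: 59.6
grip_force: 40.0
tool torque [-0.033  0.008 -0.006] [0.029 0.011 0.044] Fz -8.14
time: 6.15
ee_pos: [436.4, -258.9, 293.9]
ee_rot: [-0.053, 0.999, -0.0, 0.0]
contact_force: [0.0, -0.7, -8.1]
gripper_width: 59.8
grip_force: 40.0
tool torque [-0.018  0.031  0.011] [0.007 0.022 0.032] Fz -8.1
time: 6.85
ee_pos: [534.6, -248.1, 293.2]
ee_rot: [-0.053, 0.999, 0.0, -0.001]
contact_force: [-0.6, -0.2, -8.0]
gripper_width: 59.8
grip_force: 40.0
tool torque [-0.032  0.035 -0.015] [0.03  0.016 0.024] Fz -8.13
time: 7.55
ee_pos: [436.3, -259.1, 294.2]
ee_rot: [-0.052, 0.999, -0.0, 0.001]
contact_force: [0.2, 0.1, -7.9]
gripper_width: 59.6
grip_force: 40.0
tool torque [-0.043 -0.005  0.012] [0.03  0.043 0.007] Fz -7.91
```

Red is quiet, with no torque shift. I'll put it back and go to yellow.

```bash
python3 -m creep '[[[-25,0,0],0,50],[[-50,0,20],0,50],[[-50,0,50],0,50],[[-50,0,68],0,50],[[-50,0,74],0,50]]' 40
python3 -m creep '[[[0,0,3],0,50],[[0,0,6],0,50],[[0,0,6],0,50],[[0,0,6],0,50],[[0,0,6],0,91]]' 
python3 -m creep '[[[0,0,0],0,91],[[0,0,0],0,91],[[0,0,0],0,91],[[0,0,0],0,91],[[0,0,0],0,91]]' 
python3 -m creep '[[[0,0,-25],0,91],[[0,0,-60],0,91],[[0,0,-100],0,91],[[0,0,-116],0,91],[[0,0,-116],0,91]]'
python3 - <<'E'
from h import *
plan((495,-121.2,330,.065),(495,-121.2,214,.065))
E
```

```text
time: 8.25
ee_pos: [485.4, -253.0, 217.7]
ee_rot: [-0.053, 0.999, 0.001, -0.001]
contact_force: [-0.2, 0.5, -8.0]
gripper_width: 60.2
grip_force: 40.0
time: 8.75
ee_pos: [485.9, -253.8, 214.6]
ee_rot: [-0.052, 0.999, -0.0, 0.001]
contact_force: [-0.3, -0.1, 1.0]
gripper_width: 65.2
grip_force: 0.0
time: 9.25
ee_pos: [485.5, -253.6, 213.8]
ee_rot: [-0.053, 0.999, -0.0, 0.0]
contact_force: [0.3, 0.3, 0.4]
gripper_width: 91.0
grip_force: 0.0
time: 9.75
ee_pos: [486.1, -253.9, 332.3]
ee_rot: [-0.053, 0.999, -0.001, 0.002]
contact_force: [0.1, -0.0, -1.0]
gripper_width: 90.8
grip_force: 0.0
shift [-22.8 131.    2.3] spin 2.3 len 133
shift [ -0.   0. 116.] spin -0.0 len 116
```

```bash
python3 -m creep '[[[-8,44,0],0.8,91],[[-16,88,0],1.6,91],[[-23,131,0],2.3,91],[[-23,131,0],2.3,91],[[-23,131,0],2.3,91]]'
python3 -m creep '[[[0,0,0],0,91],[[0,0,0],0,91]]'
python3 - <<'E'
from h import *
plan((495,-121.2,214,.065))
R['yellow']=[(22,60,120),(36,255,255)]
cv2.imwrite("pics/s1.png",find("side",names=['red','yellow','blue'])["img"][:,:,::-1])
E
```

```text
time: 10.25
ee_pos: [494.5, -120.1, 328.8]
ee_rot: [-0.033, 0.999, 0.0, -0.001]
contact_force: [-0.1, -0.5, 0.3]
gripper_width: 91.1
grip_force: 0.0
time: 10.45
ee_pos: [494.6, -121.8, 329.4]
ee_rot: [-0.032, 0.999, 0.0, -0.0]
contact_force: [-1.1, -0.1, -0.2]
gripper_width: 90.8
grip_force: 0.0
shift [ -0.5   0.5 115.4] spin -0.07 len 115
side yellow xy 493.6 -120.2 size 99 62 yaw 0.048 px (338.435302734375, 255.62774658203125)
side blue xy 584.7 452.5 size 33 35 yaw -0.504 px (31.5, 455.0)
side blue xy 500.3 37.3 size 102 62 yaw 0.224 px (273.3529357910156, 309.9117431640625)
```

View pics/s1.png

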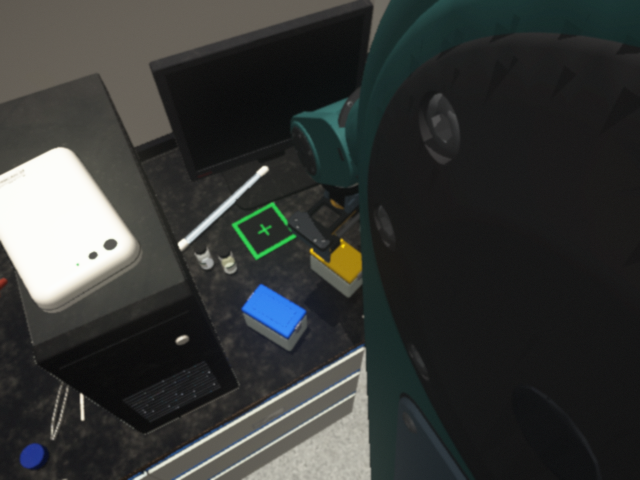

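The side view shows the gripper above the yellow case (337,260), with blue (274,312) and the vials (205,258) and (228,263) undisturbed. I'll grasp and shake yellow.

```bash
python3 -m creep '[[[0,0,20],0,91],[[0,0,50],0,91],[[0,0,80],0,91],[[0,0,105],0,91],[[0,0,115.5],0,91]]' 35
python3 -m creep '[[[0,0,0],0,91],[[0,0,0],0,91],[[0,0,0],0,50],[[0,0,0],0,50],[[0,0,0],0,50]]' 35
python3 -m creep '[[[0,0,0],0,50],[[0,0,0],0,50],[[0,0,0],0,50],[[0,0,0],0,50],[[0,0,0],0,50]]' 40
python3 -m creep '[[[0,0,-15],0,50],[[0,0,-40],0,50],[[0,0,-65],0,50],[[0,0,-80],0,50],[[0,0,-80],0,50]]' 40
python3 -m creep '[[[0,0,0],0,50],[[0,0,0],0,50],[[0,0,0],0,50],[[0,0,0],0,50]]' 40; python3 t.py
python3 -m creep '[[[50,0,0],0,50],[[50,0,0],0,50],[[50,0,0],0,50],[[50,0,0],0,50],[[50,0,0],0,50]]' 40; python3 t.py
python3 -m creep '[[[-50,0,0],0,50],[[-100,0,0],0,50],[[-100,0,0],0,50],[[-100,0,0],0,50],[[-100,0,0],0,50]]' 40; python3 t.py
python3 -m creep '[[[50,0,0],0,50],[[100,0,0],0,50],[[100,0,0],0,50],[[100,0,0],0,50],[[100,0,0],0,50]]' 40; python3 t.py
```

```text
time: 11.0
ee_pos: [493.9, -121.3, 212.2]
ee_rot: [-0.032, 0.999, 0.0, -0.001]
contact_force: [-0.0, 0.6, -0.2]
gripper_width: 90.8
grip_force: 0.0
time: 11.5
ee_pos: [494.9, -120.9, 215.0]
ee_rot: [-0.032, 0.999, -0.0, 0.001]
contact_force: [0.4, 0.3, 0.5]
gripper_width: 69.8
grip_force: 0.0
time: 12.0
ee_pos: [494.9, -121.0, 214.7]
ee_rot: [-0.032, 0.999, -0.0, 0.0]
contact_force: [-0.9, -3.1, 7.0]
gripper_width: 60.4
grip_force: 40.0
time: 12.5
ee_pos: [494.8, -120.8, 295.5]
ee_rot: [-0.032, 0.999, -0.0, 0.001]
contact_force: [-0.2, 0.4, -8.6]
gripper_width: 59.9
grip_force: 40.0
time: 12.9
ee_pos: [494.4, -120.8, 293.5]
ee_rot: [-0.032, 0.999, 0.0, -0.001]
contact_force: [0.4, -0.9, -8.4]
gripper_width: 60.0
grip_force: 40.0
tool torque [-0.059  0.001  0.004] [0.029 0.026 0.014] Fz -8.68
time: 13.6
ee_pos: [445.5, -124.2, 294.5]
ee_rot: [-0.033, 0.999, -0.0, 0.0]
contact_force: [-0.2, 1.1, -8.3]
gripper_width: 59.8
grip_force: 40.0
tool torque [-0.06   0.012 -0.012] [0.034 0.029 0.015] Fz -8.41
time: 14.3
ee_pos: [543.9, -117.4, 293.7]
ee_rot: [-0.033, 0.999, 0.0, -0.001]
contact_force: [-0.4, 0.8, -8.9]
gripper_width: 59.5
grip_force: 40.0
tool torque [-0.036  0.018  0.012] [0.026 0.033 0.022] Fz -8.61
time: 15.0
ee_pos: [445.3, -124.3, 294.8]
ee_rot: [-0.032, 0.999, -0.0, 0.001]
contact_force: [-0.3, -0.8, -8.7]
gripper_width: 59.6
grip_force: 40.0
tool torque [-0.008  0.003 -0.005] [0.019 0.03  0.025] Fz -8.52
```

Yellow is quiet too. I'll put it back and go to blue.

```bash
python3 -m creep '[[[-25,0,0],0,50],[[-50,0,20],0,50],[[-50,0,50],0,50],[[-50,0,68],0,50],[[-50,0,74],0,50]]' 40
python3 -m creep '[[[0,0,3],0,50],[[0,0,6],0,50],[[0,0,6],0,50],[[0,0,6],0,50],[[0,0,6],0,91]]' 
python3 -m creep '[[[0,0,0],0,91],[[0,0,0],0,91],[[0,0,0],0,91],[[0,0,0],0,91],[[0,0,0],0,91]]' 
python3 -m creep '[[[0,0,-25],0,91],[[0,0,-60],0,91],[[0,0,-100],0,91],[[0,0,-116],0,91],[[0,0,-116],0,91]]'
python3 - <<'E'
from h import *
plan((500.5,37.4,330,.22),(500.5,37.4,214,.22))
E
```

```text
time: 15.7
ee_pos: [494.4, -120.5, 218.3]
ee_rot: [-0.033, 0.999, 0.0, -0.001]
contact_force: [-1.1, 0.2, -8.7]
gripper_width: 59.7
grip_force: 40.0
time: 16.2
ee_pos: [495.1, -121.0, 215.1]
ee_rot: [-0.032, 0.999, -0.0, 0.001]
contact_force: [-0.1, -0.4, -0.0]
gripper_width: 65.1
grip_force: 0.0
time: 16.7
ee_pos: [494.7, -120.9, 214.3]
ee_rot: [-0.032, 0.999, -0.0, 0.0]
contact_force: [-0.3, 0.7, 0.5]
gripper_width: 91.3
grip_force: 0.0
time: 17.2
ee_pos: [495.3, -121.0, 332.6]
ee_rot: [-0.032, 0.999, -0.001, 0.002]
contact_force: [-0.6, -0.7, -0.8]
gripper_width: 91.2
grip_force: 0.0
shift [-15.5 157.7   2.6] spin -8.88 len 159
shift [ -0.   0. 116.] spin -0.0 len 116
```

Run:
```python
from h import *
c=vision.capture("top");d=vision.capture("side")
a=cv2.resize(c["img"][70:300,100:330],(460,460)); b=cv2.resize(d["img"][180:410,150:380],(460,460))
a=np.clip(a.astype(float)*2.5,0,255).astype(np.uint8);b=np.clip(b.astype(float)*2,0,255).astype(np.uint8)
b=cv2.resize(b,(340,340)); a=cv2.copyMakeBorder(a,0,0,0,0,0)
o=np.zeros((460,800,3),np.uint8);o[:,:460]=a;o[:340,460:]=b
cv2.imwrite("pics/tw.png",o[:,:,::-1])
```

```text
(no output)
```

View pics/tw.png

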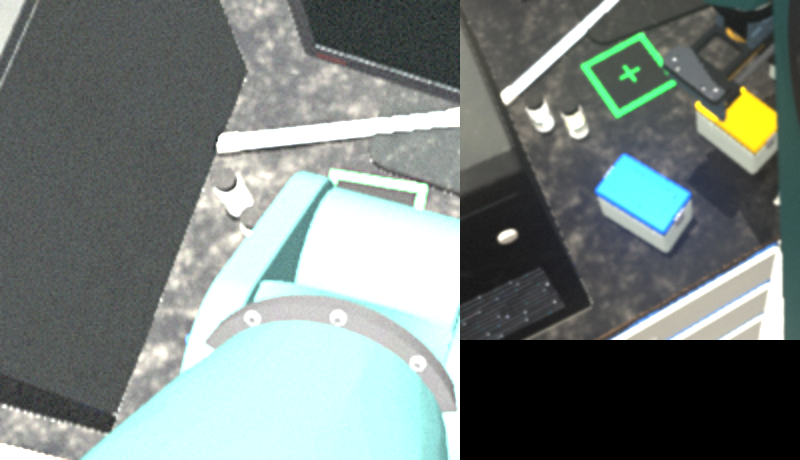

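The crops show the tower's near base corner at top-view pixel (156,286) and side-view pixel (239,386). The blue case stands clear of it.

Run:
```python
from h import *
c=vision.capture("top");d=vision.capture("side")
print(ray(c,(156,286),0),ray(d,(239.3,386.3),0),ray(c,(222.5,106),0),ray(c,(180,220),0))
q=np.array([500.5,37.4]);u=np.array([np.cos(.22),np.sin(.22)]);v=np.array([-u[1],u[0]])
A=ray(c,(156,286),0);B=ray(c,(222.5,106),0);n=np.array([-(B-A)[1],(B-A)[0]]);n/=np.linalg.norm(n)
for off in(0,-12,-20):print(off,[((A-(q+u*(off+s)+v*89))@n).round(1) for s in(-38,38)])
```

```text
[463.85140094 163.80892668] [463.98097199 159.20298689] [841.46608308  46.26886574] [594.67286674 123.8551791 ]
0 [np.float64(51.6), np.float64(13.7)]
-12 [np.float64(57.6), np.float64(19.7)]
-20 [np.float64(61.6), np.float64(23.7)]
```

Run:
```python
from h import *
q=np.array([500.5,37.4]);u=np.array([np.cos(.22),np.sin(.22)]);v=np.array([-u[1],u[0]]);q=q-10*u-7*v;print(q)
plan((*q,330,.22))
```

```text
[492.26863287  28.38642162]
shift [ -7.7 148.9  -1. ] spin -8.89 len 149
```

```bash
python3 -m creep '[[[-2,40,0],-3,91],[[-4,80,0],-6,91],[[-6,120,0],-8.9,91],[[-8,149,0],-8.9,91],[[-8,149,0],-8.9,91]]'
python3 -m creep '[[[0,0,0],0,91],[[0,0,0],0,91]]'
python3 - <<'E'
from h import *
plan((492.3,28.4,214,.22))
cv2.imwrite("pics/s2.png",find("side",names=['red','blue'])["img"][:,:,::-1])
E
```

```text
time: 17.9
ee_pos: [492.5, 30.8, 329.0]
ee_rot: [-0.111, 0.994, 0.0, -0.001]
contact_force: [-0.4, 0.3, -0.2]
gripper_width: 90.9
grip_force: 0.0
time: 18.1
ee_pos: [492.9, 27.8, 329.6]
ee_rot: [-0.11, 0.994, 0.0, -0.001]
contact_force: [-0.4, 0.8, -0.2]
gripper_width: 91.2
grip_force: 0.0
shift [  0.4   0.7 115.6] spin -0.01 len 116
side blue xy 584.6 452.8 size 34 32 yaw 0.779 px (31.5, 455.5)
side blue xy 478.9 33.2 size 55 59 yaw -1.35 px (283.97210693359375, 316.9828186035156)
```

View pics/s2.png

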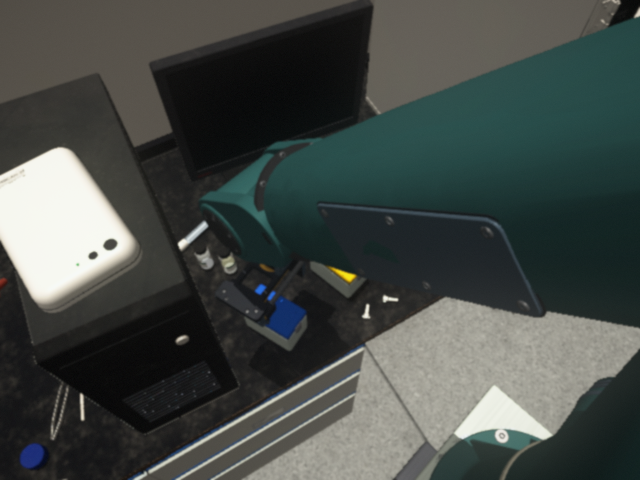

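The gripper sits over the blue case (280,318), with the wrist just clear of the tower. I'll descend in stages.

```bash
python3 -m creep '[[[0,0.5,15],0,91],[[0,0.5,30],0,91],[[0,0.5,45],0,91],[[0,0.5,60],0,91]]' 35
python3 -m creep '[[[0,0,15],0,91],[[0,0,30],0,91],[[0,0,45],0,91],[[0,0,56],0,91],[[0,0,56],0,91]]' 35
```

```text
time: 18.55
ee_pos: [492.9, 27.9, 269.5]
ee_rot: [-0.109, 0.994, -0.0, -0.0]
contact_force: [0.2, 0.4, -0.2]
gripper_width: 91.1
grip_force: 0.0
time: 19.05
ee_pos: [492.4, 28.3, 213.0]
ee_rot: [-0.109, 0.994, 0.0, -0.001]
contact_force: [-0.6, 0.9, 0.3]
gripper_width: 91.5
grip_force: 0.0
```

```bash
python3 -m creep '[[[0,0,0],0,50],[[0,0,0],0,50],[[0,0,0],0,50],[[0,0,0],0,50],[[0,0,0],0,50]]' 40
python3 -m creep '[[[0,0,0],0,50],[[0,0,0],0,50],[[0,0,0],0,50],[[0,0,0],0,50],[[0,0,0],0,50]]' 40
python3 -m creep '[[[0,0,-15],0,50],[[0,0,-40],0,50],[[0,0,-65],0,50],[[0,0,-90],0,50],[[0,0,-100],0,50]]' 40
python3 -m creep '[[[0,-15,0],0,50],[[0,-35,0],0,50],[[0,-50,0],0,50],[[0,-50,0],0,50],[[0,-50,0],0,50]]' 40
python3 -m creep '[[[0,0,0],0,50],[[0,0,0],0,50]]' 40; python3 t.py
```

```text
time: 19.55
ee_pos: [493.0, 29.1, 214.9]
ee_rot: [-0.11, 0.994, 0.0, 0.0]
contact_force: [-1.1, 6.5, 5.7]
gripper_width: 59.5
grip_force: 40.0
time: 20.05
ee_pos: [493.0, 29.1, 214.9]
ee_rot: [-0.11, 0.994, 0.0, 0.0]
contact_force: [-1.6, 6.3, 6.0]
gripper_width: 59.5
grip_force: 40.0
time: 20.55
ee_pos: [492.9, 28.9, 316.1]
ee_rot: [-0.11, 0.994, -0.0, 0.001]
contact_force: [-0.1, 0.2, -8.2]
gripper_width: 59.6
grip_force: 40.0
time: 21.05
ee_pos: [503.5, -20.5, 313.4]
ee_rot: [-0.109, 0.994, 0.0, -0.001]
contact_force: [-0.1, 0.2, -7.5]
gripper_width: 60.0
grip_force: 40.0
time: 21.25
ee_pos: [503.6, -19.6, 314.0]
ee_rot: [-0.11, 0.994, 0.0, -0.0]
contact_force: [-0.3, 0.0, -7.2]
gripper_width: 59.7
grip_force: 40.0
tool torque [-0.073  0.065 -0.015] [0.032 0.029 0.026] Fz -7.54
```

```bash
python3 -m creep '[[[50,0,0],0,50],[[50,0,0],0,50],[[50,0,0],0,50],[[50,0,0],0,50],[[50,0,0],0,50]]' 40; python3 t.py
python3 -m creep '[[[-50,0,0],0,50],[[-100,0,0],0,50],[[-100,0,0],0,50],[[-100,0,0],0,50],[[-100,0,0],0,50]]' 40; python3 t.py
python3 -m creep '[[[50,0,0],0,50],[[100,0,0],0,50],[[100,0,0],0,50],[[100,0,0],0,50],[[100,0,0],0,50]]' 40; python3 t.py
```

```text
time: 21.95
ee_pos: [455.7, -30.8, 314.5]
ee_rot: [-0.11, 0.994, -0.0, 0.0]
contact_force: [-0.1, -0.1, -8.2]
gripper_width: 59.8
grip_force: 40.0
tool torque [-0.062  0.08   0.017] [0.019 0.028 0.016] Fz -7.84
time: 22.65
ee_pos: [551.9, -9.0, 313.8]
ee_rot: [-0.11, 0.994, 0.0, -0.001]
contact_force: [-0.3, -0.7, -7.9]
gripper_width: 59.7
grip_force: 40.0
tool torque [-0.054  0.151 -0.008] [0.026 0.029 0.012] Fz -7.85
time: 23.35
ee_pos: [455.5, -31.0, 314.8]
ee_rot: [-0.11, 0.994, -0.0, 0.001]
contact_force: [-0.0, 1.2, -8.5]
gripper_width: 59.9
grip_force: 40.0
tool torque [-0.08   0.031  0.011] [0.015 0.04  0.024] Fz -7.68
```

```bash
sed -i 's/range(4)/range(10)/' t.py
python3 t.py
python3 -m creep '[[[-50,0,0],0,50],[[-100,0,0],0,50],[[-100,0,0],0,50],[[-100,0,0],0,50],[[-100,0,0],0,50]]' 40; python3 t.py
python3 -m creep '[[[50,0,0],0,50],[[100,0,0],0,50],[[100,0,0],0,50],[[100,0,0],0,50],[[100,0,0],0,50]]' 40; python3 t.py
```

```text
tool torque [-0.067  0.025  0.004] [0.021 0.032 0.034] Fz -7.49
time: 24.55
ee_pos: [551.8, -9.1, 313.8]
ee_rot: [-0.11, 0.994, 0.0, -0.001]
contact_force: [0.2, 0.0, -7.9]
gripper_width: 59.9
grip_force: 40.0
tool torque [-0.087  0.151 -0.028] [0.034 0.037 0.021] Fz -7.51
time: 25.55
ee_pos: [455.7, -30.9, 314.7]
ee_rot: [-0.11, 0.994, -0.0, 0.001]
contact_force: [0.4, -0.2, -8.0]
gripper_width: 59.7
grip_force: 40.0
tool torque [-0.057  0.018  0.01 ] [0.027 0.032 0.02 ] Fz -7.56
```

Blue rattles: the torque swings 0.13 N m repeatably. Before the move over the mat I'll check the monitor clearance.

Run:
```python
from h import *
c=vision.capture("top");d=vision.capture("side")
def P(c): E=np.linalg.inv(c["extrinsics"]);return c["camera_matrix"]@E[:3]
for n,a,b in(("BL",(250,95),(193,177)),("TR",(503,65),(372,2)),("BR",(442,152),(368,117))):
    X=cv2.triangulatePoints(P(c),P(d),np.array(a,float).reshape(2,1),np.array(b,float).reshape(2,1));print(n,(X[:3]/X[3]).ravel().round())
u=np.array([np.cos(.22),np.sin(.22)]);u2=np.array([np.cos(-.28),np.sin(-.28)])
m=np.array([660,-86])
t=m-10*u2
s=status.read_state()['ee_pos'];
plan((s[0]+(t[0]-s[0])*.4,s[1]+(t[1]-s[1])*.4,330,-.28),(*t,328,-.28))
```

```text
BL [797. -29. 118.]
TR [ 676. -372.  387.]
BR [ 667. -374.  126.]
shift [-71.7 -37.5 -15.8] spin 28.67 len 82
shift [-121.4    2.2    2. ] spin -0.0 len 121
```

```bash
python3 -m creep '[[[-18,-9,-4],7,50],[[-36,-18,-8],14,50],[[-54,-28,-12],21,50],[[-72,-37,-16],28.7,50],[[-72,-37,-16],28.7,50]]' 40
python3 -m creep '[[[-25,0,0],0,50],[[-50,0,1],0,50],[[-75,0,2],0,50],[[-100,1,2],0,50],[[-121,2,2],0,50]]' 40
python3 -m creep '[[[0,0,0],0,50],[[0,0,0],0,50],[[0,0,0],0,50],[[0,0,0],0,50],[[0,0,0],0,50]]' 40
python3 - <<'E'
from h import *
R['yellow']=[(22,60,120),(36,255,255)]
z=status.read_state()['ee_pos'][2]-214+76
find("side",{'blue':z}); cv2.imwrite("pics/s3.png",find("top",{'blue':z})["img"][:,:,::-1])
cv2.imwrite("pics/s4.png",vision.capture("side")["img"][:,:,::-1])
E
```

```text
time: 26.65
ee_pos: [535.4, -51.8, 331.0]
ee_rot: [0.142, 0.99, -0.0, 0.001]
contact_force: [0.4, -0.5, -7.7]
gripper_width: 59.7
grip_force: 40.0
time: 27.15
ee_pos: [650.7, -83.1, 327.7]
ee_rot: [0.139, 0.99, 0.0, -0.0]
contact_force: [0.6, 0.4, -8.5]
gripper_width: 59.7
grip_force: 40.0
time: 27.65
ee_pos: [649.7, -82.7, 328.3]
ee_rot: [0.14, 0.99, 0.0, -0.0]
contact_force: [-1.0, 0.5, -7.8]
gripper_width: 60.2
grip_force: 40.0
side blue xy 531.5 423.5 size 29 30 yaw -0.504 px (31.5, 455.0)
top red xy 487.0 -252.6 size 100 60 yaw 0.112 px (376.5733337402344, 265.489013671875)
top yellow xy 494.1 -120.6 size 101 60 yaw 0.067 px (302.1910095214844, 262.57843017578125)
```

View pics/s4.png

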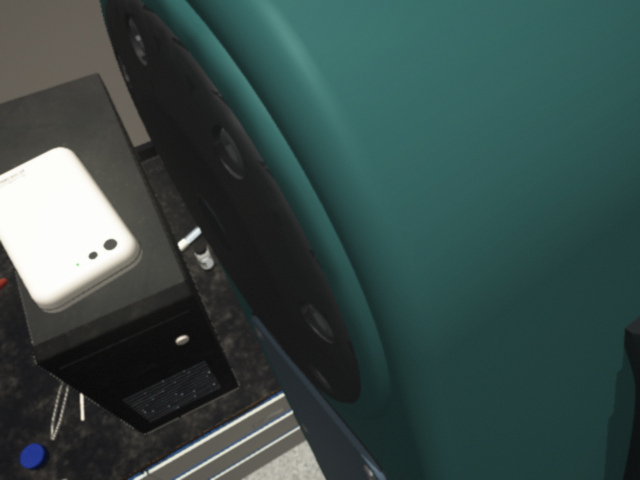

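View pics/s3.png

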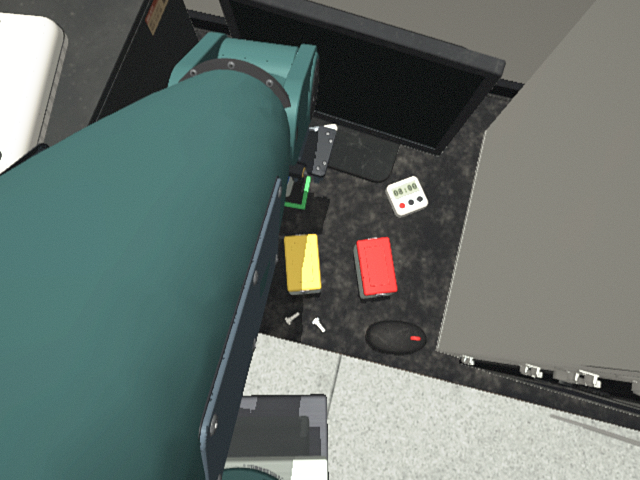

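The top view shows red (376,266) and yellow (302,263) back in place and upright, with the timer and mouse unmoved. The held case is hidden behind the arm. The 7.8 N load and 60 mm opening show it is still gripped.

```bash
python3 -c "from rig import bot; print(bot.hand_in())"
```

```text
the job is handed in; nothing more can be done
None
```

The blue-lidded case rattled, and I handed the job in holding it over the mat with its bottom about 11 cm above the worktop, while the quiet red and yellow cases stand back on the worktop; no verdict came back.

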